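# Prime the nasal spray and put it away in the medicine box

### The job

Prime the nasal spray where it stands on the shelf: push its pump head straight down to the stop, let it spring all the way back up, then push it to the stop and let it up a second time. Then open the lid of the clear medicine box wide, set the spray down upright on the floor of the empty compartment without dropping it, and close the lid fully. Keep the spray upright all the time, and do not knock over or shift the other things on the shelf.

Things in the scene. Friction and masses are not known exactly. Their poses are not given: they have to be found in the camera images.
- spray: White plastic nasal spray, loose, 70 g, standing on the shelf: round bottle 36 mm across, straight up to 41 mm, then a shoulder and 25 mm collar up to 52 mm, and the pump head; 88 mm tall with the pump up. Told from the other small white vessels by the round finger flange and slim tapering nozzle on top. Origin: centre of the underside; z up.
- pump (a joint): Travel of the spray's pump head down into the bottle, m: 0 = up (sprung), 0.008 = pressed down to the stop. The spring takes about 2 N to start and 6 N at the stop.
- pump_top (a point): Top of the nozzle of the pump head, where to press: a flat tip 10 mm in diameter, on the bottle's axis, 88 mm above the bottle's underside when the pump is up. The nozzle widens downwards to 16 mm at the finger flange, a disc 30 mm in diameter and 3 mm thick whose top is 23 mm below the tip.
- box: Clear acrylic medicine box, fixed to the shelf: 150 mm (x) by 240 mm (y) by 100 mm high, walls and floor 4 mm. Origin: centre of the underside; x points to the hinge side, away from the robot. A wall 4 mm thick, 49 mm high, at y = +36 mm parts it into a narrow +y compartment full of cartons and a wide empty -y one.
- box_bay (a point): Centre of the floor of the empty compartment (142 mm along x by 150 mm along y inside, floor 4 mm and rim 100 mm above the shelf). Axes as the box.
- lid (a joint): Angle of the box's clear lid, rad: 0 = shut flat on the rim, about 1.57 = upright, 1.9 = fully open. It starts between shut and a little ajar. A stiff hinge: it stays where it is left.
- lid_handle (a point): Grip point in the steel knob on the lid: the knob's head is a disc 28 mm in diameter and 16 mm thick on a 12 mm neck; the head's top is 43 mm and this point 35 mm out from the lid's upper face. Lid 150 by 240 by 6 mm; the knob stands 30 mm from its front (robot side) edge, midway along it, 120 mm from the hinge.
- lid_hinge (a point): Middle of the lid's hinge line, on the far rim of the box (100 mm above the shelf); the line runs along the box's y, and the lid's underside lies at this height when shut. With the lid shut the knob's grip point is 120 mm to the robot's side (box -x) and 41 mm above it; z axis turns with the lid.
- pill_jar: Bystander: white jar with a wide screw cap, 48 mm in diameter, 75 mm tall. Origin: centre of the underside.
- dropper: Bystander: small white dropper bottle, 32 mm in diameter, 70 mm tall, with a plain 22 mm screw cap and no flange or nozzle. Origin: centre of the underside.
- tumbler: Bystander: green glass tumbler, 68 mm wide at the rim, 95 mm tall. Origin: centre of the underside.
- pill_dish: Bystander: white ceramic dish, 90 mm wide, 25 mm tall. Origin: centre of the underside.
- teapot_lid: Bystander: porcelain teapot lid lying upturned on its knob, 76 mm wide, 31 mm tall. Origin: centre of the underside.
- tweezer: Bystander: steel tweezers lying flat, 100 mm long, 8 mm high. Origin: centre of the underside, x along its length.
Not all that is in view belongs to the job. Leave any purple look-alike of the spray alone.

How it is judged:
By the outcome, as a careful person would: the job done as asked, in the order asked, and still so for the second after the job is handed in, with the robot touching nothing.
It also fails if it takes over 72 s, if anything falls off the work surface, if the arm or the gripper's body presses on something with over 40 N, if the wrist force passes 120 N, or if a joint passes its speed limit or range.

### The arm

A 6-joint arm with a two-finger parallel gripper is mounted at the origin on the work surface. World frame = base frame: x ahead of the robot, y to its left, z up, the work surface at z = 0. Lengths are in m, angles in rad, forces in N, time in s.
With the tool pointing down it reaches from about 0.35 to 0.775 m from the base axis. Payload 5.5 kg.
Tool frame: the origin (TCP) lies between the finger pads; the fingertips stand 19 mm ahead of it and the grasp point (between the pads) is the TCP (tcp_to_tips is the distance from the TCP to the fingertips, in m); z points along the fingers, y is the line along which they close (so a half turn about z gives the same grasp; the last joint's range is limited). The gripper opens to 85 mm and grips with 20 to 120 N. Pads are 22 mm wide; open, the fingers measure 114 mm over their backs; the gripper's body (76 mm by 85 mm) begins 54 mm behind the grasp point. The pads swing forward as they close: fully open they stand 13 mm farther back than shut.
Start: joints at [1.08, 0.313, 0.046, 1.304, 0, 1.431], TCP at [0.198, 0.54, 0.25] pointing down, gripper open.
Joint ranges: [-2.76, 2.76], [-0.86, 1.69], [-1.03, 1.26], [-2.2, 2.34], [-1.47, 1.5], [-3.14, 3.14]. Speed limits (rad/s): [2.57, 2.57, 3.14, 3.14, 3.14, 3.14].

### API

Orientations are given as a unit quaternion [x, y, z, w].
In Python, from workcell import move_pose, move_linear, move_j, let_go, grasp, wait, ik, sense, camera, camera_model, MotionError, hand_in, tcp_to_tips gives the robot as it stands. Calls block until the motion is done:
- move_pose(position, orientation): joint-space move of the TCP to a pose.
- move_linear(position, v=0.15, rot=None, stop_force=None): straight line of the TCP; rot=None keeps the orientation; v is the mean speed in m/s. With stop_force (N) it stops when the force on the tool has changed by that much, and returns True; else False.
- move_j(angles): joint-space move.
- let_go() and grasp(): open the fingers fully, or close them until they stop; the grip force is fixed at half the most.
- wait(seconds).
- ik(position, orientation): joint angles nearest the present ones, or None.
- sense(): the state.
- camera(name): name is "scene" or "top"; returns (picture, depth): 420x560x3 uint8, red, green, blue; 420x560 float32, m along the optical axis (not along the pixel's ray), 0 where there is no reading.
- camera_model(name): a dict with "K" (3x3 intrinsics, pixels), "R" (3x3) and "t" (3): a world point X has camera coordinates R X + t. Camera axes: x right, y down, z forward; pixel columns grow to the right and rows downward; lengths in m; the calibration is good to about 2 mm. A picture is of the moment at which its call begins. camera_model takes no time and is no camera call.
A pose or a line that the arm cannot do raises MotionError and nothing moves.
- hand_in(): hands the job in; it is judged then, once.
The state is a dict: "clock": time; "joints": joint angles; "qd": joint speeds; "tau": joint torques, N m; "position": TCP position; "tool_rot": TCP orientation; "ft_force": force on the tool from outside, world axes, zero at the start; "ft_torque": the same for the moment, N m; "grip_width": finger opening in m; "gripper_force": force on a finger pad.
Only numpy, scipy, OpenCV 4.12 (cv2) and the standard library are available. Lean on these libraries where they do the work, as an engineer would, in place of code of your own. Each camera call takes 0.05 s, during which the arm holds its last target. There are 200 camera calls.

## Working session

There is one attempt and no reset: what is moved stays moved. The work goes in short steps, each a Python script; the robot and the scene stay as the last script left them, time stands still between calls to the robot, and variables do not carry over. Pictures are saved under pics/ and viewed, at most 10 in all, crops included, and the job is handed in when it is done.

```bash
ls; mkdir -p pics
python3 - <<'E'
from workcell import *
import cv2,numpy as np
for n in("scene","top"):
    p,d=camera(n); cv2.imwrite(f"pics/{n}0.png",p[:,:,::-1]); np.save(f"pics/{n}0.npy",d)
    m=camera_model(n); print(n,np.round(m["K"],1).tolist(),np.round(m["R"],4).tolist(),np.round(m["t"],4).tolist())
s=sense();print(s); print(tcp_to_tips)
E
```

```text
pics
scene [[397.1, 0.0, 280.1], [0.0, 397.1, 212.9], [0.0, 0.0, 1.0]] [[-0.0123, 0.9999, -0.0118], [0.8499, 0.0043, -0.5269], [-0.5268, -0.0165, -0.8498]] [0.0774, -0.3992, 1.146]
top [[393.5, 0.0, 285.6], [0.0, 393.5, 205.1], [0.0, 0.0, 1.0]] [[0.0003, -0.9994, 0.036], [-0.9986, -0.0022, -0.0523], [0.0523, -0.0359, -0.998]] [-0.0767, 0.547, 0.9342]
{'clock': 0.1, 'joints': array([1.08041043e+00, 3.13958952e-01, 4.50883006e-02, 1.30362709e+00,
       1.99228904e-05, 1.43125195e+00]), 'qd': array([ 0.00079445, -0.00378539,  0.00049793, -0.00063113,  0.00142446,
        0.00097046]), 'tau': array([ 3.49752743e-03, -4.81723845e+01,  2.99244887e+01,  1.26970850e-02,
       -8.86876433e-05,  6.96909495e-06]), 'position': array([0.19738691, 0.53959419, 0.24947714]), 'tool_rot': array([ 1.74522402e-01,  9.84652836e-01, -8.05772123e-04, -2.73006147e-04]), 'ft_force': array([-0.21758024,  0.33375345,  0.35373951]), 'ft_torque': array([-0.00685599, -0.00822628, -0.02281113]), 'gripper_force': 0.0, 'grip_width': 0.08529330047305929}
0.019
```

View pics/scene0.png

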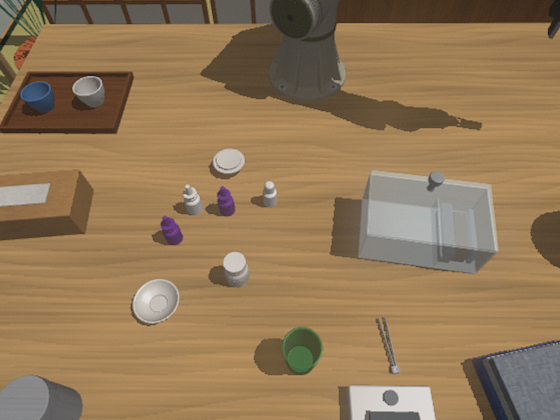

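View pics/top0.png

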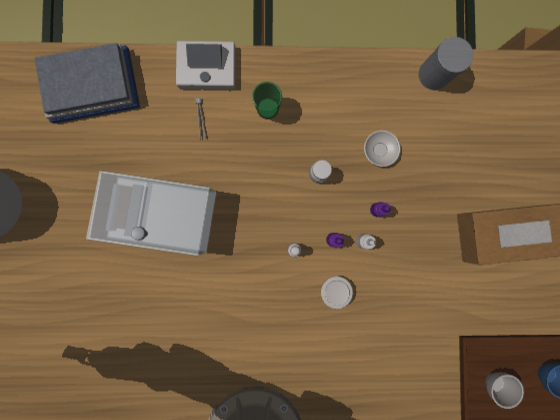

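The scene view shows the spray (white, with nozzle) at about (191,200), purple look-alikes at (226,203) and (172,231), the dropper at (269,195) and the box at (428,220) with its knob at (436,180). In the top view the spray is at (368,242), the look-alikes at (336,240) and (381,210), and the knob at (138,233). I'll enlarge both.

Run:
```python
import cv2,numpy as np
s=cv2.imread("pics/scene0.png");t=cv2.imread("pics/top0.png")
def c(im,x,y,w,h,f):return cv2.resize(im[y:y+h,x:x+w],None,fx=f,fy=f,interpolation=cv2.INTER_CUBIC)
a=c(s,150,170,100,75,4);b=c(t,320,195,100,75,4)
e=c(s,350,160,160,120,2.5);f=c(t,80,160,160,120,2.5)
cv2.imwrite("pics/crop0.png",np.vstack([np.hstack([a,b]),np.hstack([e,f])]))
```

```text
(no output)
```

View pics/crop0.png

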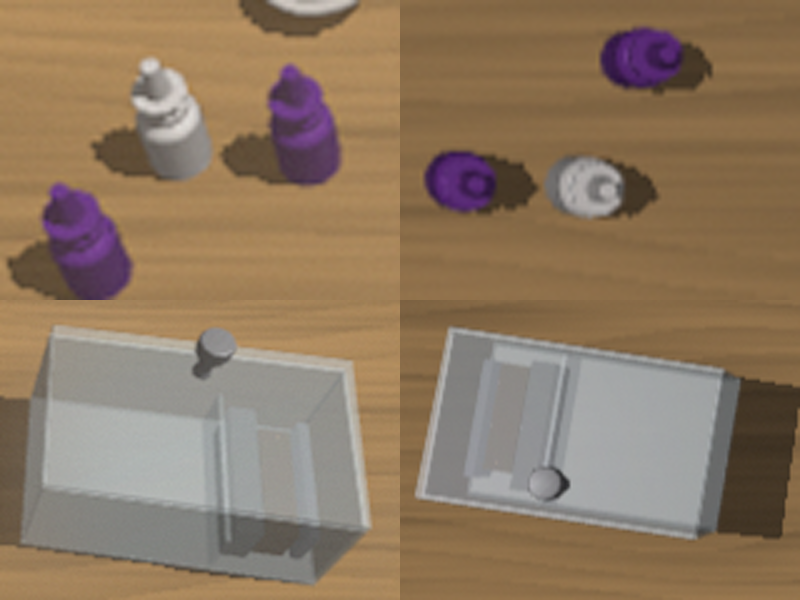

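```bash
cat > h.py <<'E'
from workcell import *
import cv2,numpy as np
def tri(ps,pt):
    P=[camera_model(n) for n in("scene","top")]
    M=[m["K"]@np.c_[m["R"],m["t"]] for m in P]
    X=cv2.triangulatePoints(M[0],M[1],np.array(ps,float).reshape(2,1),np.array(pt,float).reshape(2,1))[:,0]
    X=X[:3]/X[3]
    e=[np.round((lambda q:q[:2]/q[2])(m@np.r_[X,1])-p,1) for m,p in zip(M,(ps,pt))]
    return X,e
E
python3 - <<'E'
from h import *
def c(p):return (p[0]/4+150,p[1]/4+170)
def d(p):return ((p[0]-400)/4+320,p[1]/4+195)
def e(p):return (p[0]/2.5+350,(p[1]-300)/2.5+160)
def f(p):return ((p[0]-400)/2.5+80,(p[1]-300)/2.5+160)
for n,a,b in [("spray",c((149,66)),d((606,190))),("purA",c((289,72)),d((476,184))),("purB",c((59,192)),d((667,54))),
 ("knob",e((217,343)),f((547,482))),("x-y+",e((352,362)),f((417,497))),("x-y-",e((55,328)),f((697,537))),("x+y-",e((43,487)),f((725,372))),("x+y+",e((370,528)),f((450,328)))]:
    X,r=tri(a,b);print(n,X.round(4),*r)
for n in("scene","top"):
    m=camera_model(n);dp=np.load(f"pics/{n}0.npy")
    v,u=np.mgrid[0:420,0:560]
    X=(np.stack([u,v,np.ones_like(u)],-1)@np.linalg.inv(m["K"]).T*dp[...,None]-m["t"])@m["R"]
    np.save(f"pics/{n}X.npy",X)
    for q in ([(187,186),(437,177),(269,185),(228,160),(235,262)] if n=="scene" else [(371,242),(139,233),(294,250),(337,292),(321,170)]): print(n,q,X[q[1],q[0]].round(3))
    # spray points above 0.05, bottle
    sp=np.array([.0,0,0])
E
```

```text
spray [ 0.4599 -0.2658  0.0872] [-0. -0.] [-0.  0.]
purA [ 0.4633 -0.1922  0.087 ] [-0.2 -0. ] [-0.2  0. ]
purB [ 0.5361 -0.3014  0.0854] [-0.2 -0. ] [-0.2  0. ]
knob [0.4831 0.2283 0.1528] [-0.6  0. ] [-0.6 -0.1]
x-y+ [0.4699 0.3518 0.1104] [-0.9  0. ] [-0.8 -0.2]
x-y- [0.4354 0.1165 0.1095] [-1.4 -0. ] [-1.4 -0.2]
x+y- [0.5785 0.095  0.097 ] [-1. -0.] [-0.9 -0.1]
x+y+ [0.6152 0.3298 0.104 ] [-0.6  0. ] [-0.5 -0.1]
scene (187, 186) [ 0.461 -0.266  0.09 ]
scene (437, 177) [0.485 0.228 0.156]
scene (269, 185) [ 0.444 -0.095  0.072]
scene (228, 160) [ 0.34  -0.197  0.028]
scene (235, 262) [ 0.628 -0.154  0.077]
top (371, 242) [ 0.461 -0.264  0.089]
top (139, 233) [0.482 0.227 0.15 ]
top (294, 250) [ 0.442 -0.093  0.071]
top (337, 292) [ 0.341 -0.197  0.028]
top (321, 170) [ 0.625 -0.155  0.073]
```

```bash
cat >> h.py <<'E'
from scipy.spatial.transform import Rotation as Ro
SP=np.array([.460,-.2655]); YAW=-.150; C=np.array([.525,.223])
bx=np.array([np.cos(YAW),np.sin(YAW)]);by=np.array([-bx[1],bx[0]])
def down(th):  # tool down, closing axis at angle th; pick the half turn giving j6 nearer 0
    y=np.array([np.cos(th),np.sin(th),0]);z=np.array([0,0,-1.])
    return Ro.from_matrix(np.c_[np.cross(y,z),y,z]).as_quat()
def best(p,th):
    o=[]
    for k in(0,np.pi):
        q=down(th+k);j=ik(p,q)
        if j is not None:o.append((abs(j[5]-sense()["joints"][5]),q,j))
    return min(o,key=lambda t:t[0])[1:]
def knob(a):
    u=C+.075*bx; r=.12; h=.041
    return np.r_[u+bx*(-r*np.cos(a)+h*np.sin(a)), .100+r*np.sin(a)+h*np.cos(a)]
TH=np.radians(32.5)
E
python3 - <<'E'
from h import *
print(best(np.r_[SP,.04],TH),best(knob(0),YAW+np.pi/2),best(knob(1.85),YAW+np.pi/2),best(knob(1.85)+[0,0,.14],YAW+np.pi/2))
q,_=best(np.r_[SP,.2],TH)
grasp()
move_pose(np.r_[SP,.20],q)
move_linear(np.r_[SP,.118],v=.15)
def st(m):
    s=sense();print(m,s["clock"],s["position"].round(4),s["ft_force"].round(1),s["grip_width"])
st("above")
for i in range(1):
    r=move_linear(np.r_[SP,.094],v=.02,stop_force=12);st(r)
    wait(.2);st("hold")
    move_linear(np.r_[SP,.120],v=.05);st("up")
p,d=camera("scene");cv2.imwrite("pics/s1.png",cv2.resize(p[130:250,120:280,::-1],None,fx=4,fy=4))
E
```

```text
(array([0.48098877, 0.87672676, 0.        , 0.        ]), array([-0.67466656,  0.38950003, -0.39869475,  0.78260155,  0.        ,
        0.32889776])) (array([0.07492971, 0.99718882, 0.        , 0.        ]), array([ 0.29518813,  0.29076558, -0.26081029,  1.01922046,  0.        ,
        0.44518813])) (array([0.07492971, 0.99718882, 0.        , 0.        ]), array([0.17657352, 0.58074268, 0.34656099, 1.33661464, 0.        ,
       0.32657352])) (array([0.07492971, 0.99718882, 0.        , 0.        ]), array([0.17657352, 0.60899299, 0.73661536, 1.69841869, 0.        ,
       0.32657352]))
above 4.5417 [ 0.4604 -0.2656  0.1186] [-0.3 -0.2  0.3] 0.0003302798872071482
True 5.4667 [ 0.4606 -0.266   0.0991] [-0.8  0.1  5.7] 1.2136973942470632e-05
hold 5.6667 [ 0.4603 -0.2658  0.099 ] [-1.9  0.2  6.3] 4.3512089436129434e-05
up 6.25 [ 0.4599 -0.2654  0.1199] [-0.4 -0.4 -0.6] 0.00011452348077200657
```

Run:
```python
from h import *
def st(m):
    s=sense();print(m,round(s["clock"],2),s["position"].round(4),s["ft_force"].round(1),round(s["grip_width"],4))
q=down(TH) if False else sense()["tool_rot"]
wait(.3)
r=move_linear(np.r_[SP,.094],v=.02,stop_force=18);st(r)
wait(.2);st("hold")
move_linear(np.r_[SP,.120],v=.05);wait(.2)
move_linear(np.r_[SP,.22],v=.2)
p,d=camera("scene");cv2.imwrite("pics/s1.png",cv2.resize(p[130:250,120:280,::-1],None,fx=4,fy=4))
p,d2=camera("top");cv2.imwrite("pics/t1.png",p[:,:,::-1])
let_go()
K=knob(0.03)
q,_=best(K+[0,0,.1],YAW+np.pi/2)
move_pose(K+[0,0,.1],q);st("above knob")
# knob head centre from depth of first top image
for n in("scene","top"):
    X=np.load(f"pics/{n}X.npy");m=(np.hypot(X[...,0]-K[0],X[...,1]-K[1])<.03)&(X[...,2]>.135)
    P=X[m];print(n,len(P),P.min(0).round(4),P.max(0).round(4),P.mean(0).round(4),np.median(P[:,2]))
print(K,knob(0),knob(.06))
```

```text
True 7.62 [ 0.4608 -0.2661  0.0991] [-0.9 -0.1  5.6] -0.0002
hold 7.83 [ 0.4606 -0.2659  0.099 ] [-1.   0.7  8.3] -0.0001
above knob 11.94 [0.4822 0.2287 0.2445] [-1.4  0.   0.1] 0.0855
scene 196 [0.4682 0.2163 0.1383] [0.4952 0.2441 0.1575] [0.4843 0.2283 0.1518] 0.15361509410340646
top 168 [0.468  0.2162 0.138 ] [0.4946 0.2431 0.1572] [0.4819 0.2281 0.1526] 0.15330882013622552
[0.4817747  0.22953287 0.14458101] [0.4805053  0.22972472 0.141     ] [0.48314973 0.22932505 0.1481219 ]
```

View pics/s1.png

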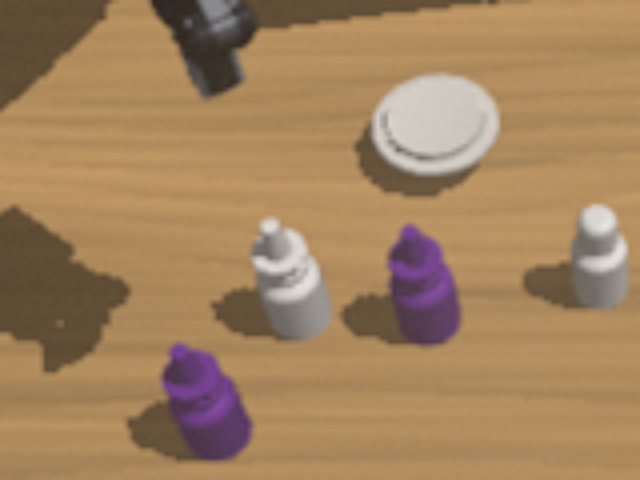

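The spray is still upright in its place, with the tip at about (187.5,186.5) in the full image and the pump up. The knob depth matches the lid being about 0.037 rad ajar. Next I'll open the lid.

```bash
sed -i 's/C=np.array(\[.525,.223\])/C=np.array([.525,.222])/' h.py
cat >> h.py <<'E'
def st(m):
    s=sense();print(m,round(s["clock"],2),s["position"].round(4),s["ft_force"].round(1),round(s["grip_width"],4))
def arc(a0,a1,n,v=.12):
    for a in np.linspace(a0,a1,n+1)[1:]:
        r=move_linear(knob(a),v=v,stop_force=60)
        s=sense();print(round(a,2),r,(s["position"]-knob(a)).round(4),s["ft_force"].round(1),round(s["grip_width"],4))
        if r:break
E
python3 - <<'E'
from h import *
a0=.037
move_linear(knob(a0),v=.12);grasp();st("grip")
arc(a0,1.75,10)
p,d=camera("scene");cv2.imwrite("pics/s2.png",p[:,:,::-1])
st("end")
E
```

```text
grip 13.5 [0.4825 0.2306 0.146 ] [0.  6.3 0.8] 0.0258
0.21 False [0.0004 0.0021 0.0005] [ 0.1  8.8 -1.7] 0.0253
0.38 False [0.0002 0.0021 0.0004] [-0.4  8.  -1.2] 0.0256
0.55 False [0.     0.0022 0.0002] [-0.2  7.8 -1.2] 0.0257
0.72 False [-0.0001  0.0022  0.0002] [0.1 7.7 0.7] 0.026
0.89 False [-0.0001  0.0022  0.0003] [-1.1  7.5  1.4] 0.0257
1.06 False [0.0001 0.0022 0.0004] [-1.   6.3  2. ] 0.0261
1.24 False [0.0004 0.0021 0.0006] [-0.2  6.5  2.1] 0.0256
1.41 False [0.0007 0.0021 0.0008] [0.3 6.3 3.4] 0.0258
1.58 False [0.0011 0.002  0.0009] [0.8 6.7 2.5] 0.0257
1.75 False [0.0014 0.002  0.001 ] [1.8 6.  2.5] 0.0259
end 16.88 [0.6615 0.2036 0.2119] [2.3 5.3 2.8] 0.026
```

View pics/s2.png

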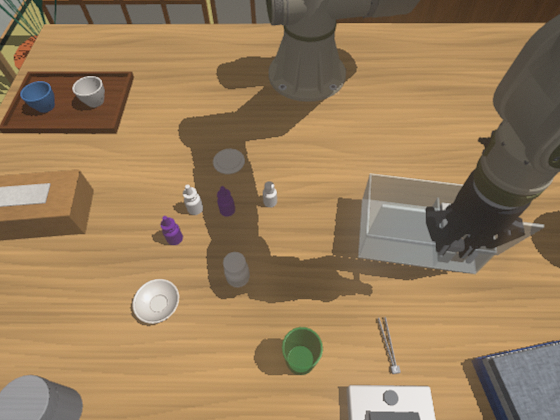

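The lid is open to about 1.75 rad, held at the knob near (475,225), and nothing else has moved. I'll open it a bit further, let go and fetch the spray.

```bash
sed -i 's/C=np.array(\[.525,.222\])/C=np.array([.5255,.2242])/' h.py
python3 - <<'E'
from h import *
arc(1.75,1.83,1)
let_go(); p=sense()["position"]
move_linear(p+[0,0,.13],v=.25)
q,j=best(np.r_[SP,.22],TH)
move_pose(np.r_[SP,.22],q)
pt,d=camera("top");cv2.imwrite("pics/t3.png",pt[:,:,::-1])
move_linear(np.r_[SP,.13],v=.2);move_linear(np.r_[SP,.040],v=.08,stop_force=8);st("at")
grasp();st("grip")
move_linear(np.r_[SP,.08],v=.08);st("up")
move_linear(np.r_[SP,.26],v=.2);wait(.1);st("up2")
B=C-.041*by; q,j=best(np.r_[B,.26],YAW+np.pi/2);print(B,q,j)
p,d=camera("scene")
t=lambda im,x,y,w,h:cv2.resize(im[y:y+h,x:x+w,::-1],(400,300))
cv2.imwrite("pics/c3.png",np.hstack([t(p,100,80,200,150),t(pt,80,140,200,150)]))
E
```

```text
1.83 False [ 0.0012 -0.0001  0.001 ] [ 2.  -0.5  3.7] 0.0259
at 22.23 [ 0.4604 -0.2658  0.0405] [-0.6 -0.7 -0. ] 0.085
grip 22.77 [ 0.4603 -0.2657  0.0406] [-0.4  1.   5.3] 0.0339
up 23.42 [ 0.4599 -0.2654  0.0798] [-0.3  0.3 -0.8] 0.0335
up2 24.57 [ 0.4594 -0.265   0.2584] [ 0.7 -0.4 -0.9] 0.034
[0.51937304 0.18366039] [0.07492971 0.99718882 0.         0.        ] [0.19416064 0.26357966 0.00223907 1.30945574 0.         0.34416064]
```

View pics/c3.png

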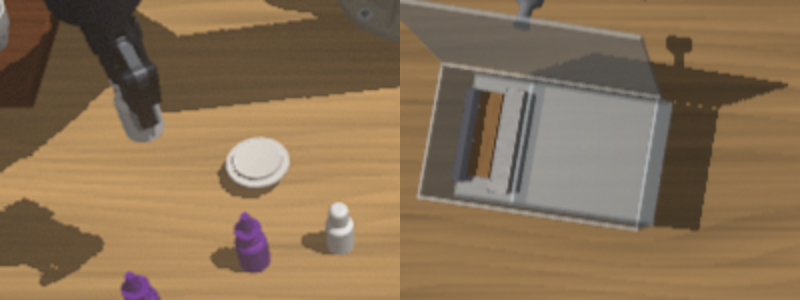

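The left crop shows the spray held upright in the fingers at about (140,115), with the neighbours still standing. The right crop shows the lid wide open and the bay clear. Now I'll place the spray.

Run:
```python
from h import *
B=C-.041*by; q,j=best(np.r_[B,.26],YAW+np.pi/2)
move_pose(np.r_[B,.26],q); wait(.2)
move_linear(np.r_[B,.16],v=.15);move_linear(np.r_[B,.055],v=.1);wait(.2);st("near")
r=move_linear(np.r_[B,.038],v=.01,stop_force=3.5);st(r)
wait(.2);st("hold")
p,d=camera("scene");pt,d=camera("top")
t=lambda im,x,y,w,h:cv2.resize(im[y:y+h,x:x+w,::-1],(400,300))
cv2.imwrite("pics/c4.png",np.hstack([t(p,330,140,200,150),t(pt,80,140,200,150)]))
```

```text
near 28.69 [0.5198 0.1838 0.0556] [ 0.2  0.6 -0.3] 0.034
True 29.73 [0.5193 0.1837 0.0446] [-0.9  0.4  4.1] 0.034
hold 29.93 [0.5193 0.1836 0.0446] [-0.1 -0.6  6.2] 0.0339
```

View pics/c4.png

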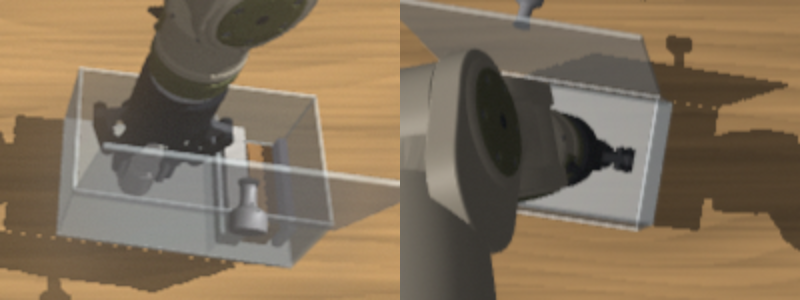

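The spray's underside is on the bay floor: contact came at z = 0.0446, exactly 4 mm above the grasp height on the shelf. I'll release it, then close the lid.

Run:
```python
from h import *
let_go();wait(.2);B=sense()["position"]
move_linear(B+[0,0,.05],v=.08);move_linear(B+[0,0,.29],v=.25)
pt,d=camera("top");cv2.imwrite("pics/t5.png",pt[:,:,::-1])
K=knob(1.83)+[.001,0,.001]
q,j=best(K+[0,0,.13],YAW+np.pi/2)
move_pose(K+[0,0,.13],q)
move_linear(K,v=.12,stop_force=15);grasp();st("grip")
arc(1.83,0.0,11)
r=move_linear(knob(0)-[0,0,.004],v=.02,stop_force=15);st(r)
let_go();p=sense()["position"];move_linear(p+[0,0,.08],v=.15)
grasp()
r=move_linear(np.r_[knob(0)[:2],.160],v=.04,stop_force=15);st(r)
move_linear(np.r_[knob(0)[:2],.25],v=.15)
let_go();move_j([1.08,.313,.046,1.304,0,1.431])
p,d=camera("scene");pt,d2=camera("top")
t=lambda im,x,y,w,h:cv2.resize(im[y:y+h,x:x+w,::-1],(400,300))
cv2.imwrite("pics/c6.png",np.vstack([np.hstack([t(p,350,140,160,120),t(pt,80,150,160,120)]),np.hstack([t(p,100,80,400,300),t(pt,100,20,400,300)])]))
for n,dp in(("scene",d),("top",d2)):
    m=camera_model(n);v,u=np.mgrid[0:420,0:560]
    X=(np.stack([u,v,np.ones_like(u)],-1)@np.linalg.inv(m["K"]).T*dp[...,None]-m["t"])@m["R"]
    P=X[(np.hypot(*(X[...,:2]-knob(0)[:2]).transpose(2,0,1))<.03)&(X[...,2]>.135)];print(n,P.mean(0),np.median(P[:,2]))
st("")
```

```text
grip 35.2 [0.6705 0.2023 0.2068] [ 1.4 -0.2  1.2] 0.0259
1.66 False [ 0.0008 -0.0001  0.0012] [ 2.8 -1.   4.7] 0.0256
1.5 False [ 0.0008 -0.0001  0.0008] [ 2.6 -1.8  6.2] 0.0257
1.33 False [0.0005 0.     0.0005] [ 1.4 -1.8  6.9] 0.0257
1.16 False [-0.0002  0.0001  0.0002] [-0.  -1.3  7.8] 0.0256
1.0 False [-0.0006  0.0001 -0.0002] [-1.7 -0.5  7.4] 0.0258
0.83 False [-0.0006  0.0002 -0.0005] [-2.1 -0.2  4.9] 0.0253
0.67 False [-0.0002  0.0001 -0.0006] [-1.5 -0.2  1.8] 0.0258
0.5 False [ 0.0001  0.     -0.0005] [1.6 0.  0.4] 0.0256
0.33 False [ 0.0005 -0.     -0.0002] [ 1.8 -0.1 -1.6] 0.0262
0.17 False [ 0.0005 -0.      0.0001] [ 3.8 -0.5 -2. ] 0.0258
0.0 False [ 0.0005 -0.      0.0004] [ 3.7  0.6 -1.2] 0.0254
True 38.98 [0.4814 0.231  0.1407] [-2.2 -0.9  6.3] 0.0255
True 42.21 [0.4809 0.2309 0.1684] [-1.6 -0.8  8.1] 0.0001
scene [0.48259552 0.22855422 0.14693112] 0.14861309857289826
top [0.4801322  0.22826218 0.14790775] 0.14861141353451943
 45.34 [0.1988 0.5393 0.2504] [ 0.6 -0.4 -0.2] 0.0856
```

View pics/c6.png

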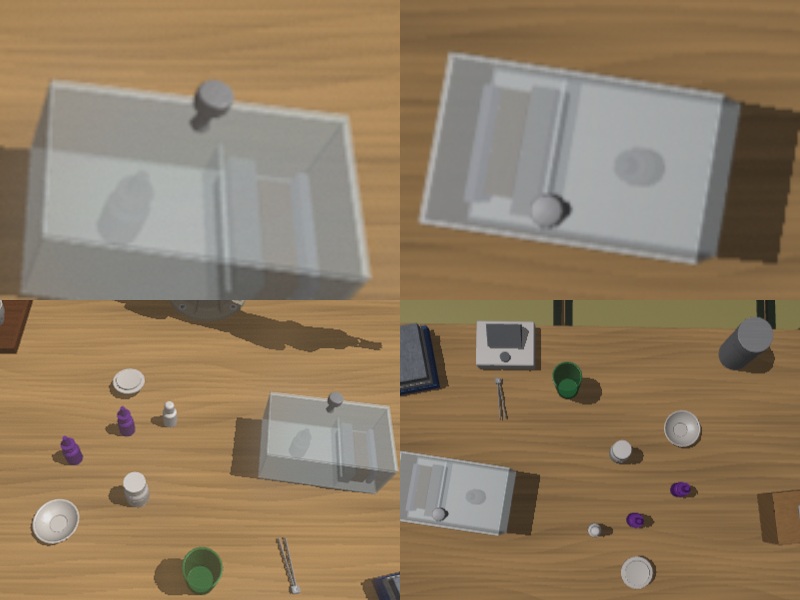

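The lid is shut (knob top at 0.1486 m against 0.149 m expected). The spray stands upright in the bay, at about (125,205) in the first crop, leaning only as the box's vertical edges do. The bystanders are where they were.

```bash
python3 -c "
from workcell import *
print(hand_in())"
```

```text
the job is handed in; nothing more can be done
None
```

I primed the spray twice, set it upright in the empty compartment, closed the lid fully and handed the job in at about 45 s; the other things on the shelf look unmoved in the last pictures.

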